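Extend the bench magnifier over a bearing and hold it

ROBOT

A 7-joint arm with a two-finger parallel gripper is mounted at the origin on a cart in front of the work surface, level with it; the furniture and walls round the work are solid. World frame = base frame: x ahead of the robot, y to its left, z up, the work surface at z = 0. Lengths are in mm, angles in rad, forces in N, time in s.
With the tool pointing down it reaches from about 425 to 825 mm from the base axis. Payload 3.6 kg.
Tool frame: the origin (TCP) lies midway between the tips of the shut fingers; the grasp point (between the pads) lies 19 mm behind it; z points along the fingers, y is the line along which they close (so a half turn about z gives the same grasp; the last joint's range is limited). The gripper opens to 85 mm and grips with 20 to 120 N. Pads are 22 mm wide; open, the fingers measure 114 mm over their backs; the gripper's body (76 mm by 85 mm) begins 54 mm behind the grasp point. The pads swing forward as they close: fully open they stand 13 mm farther back than shut.
Start: joints at [1.147, 0.615, -0.013, 1.423, 0.008, 1.103, -0.04], TCP at [251.813, -599.21, 231.297] pointing down, gripper open.
Joint ranges: [-3.12, 3.12], [-0.3, 2.06], [-1.34, 1.32], [0.26, 2.42], [-1.36, 4.5], [0.01, 1.98], [-2.84, 2.84]. Speed limits (rad/s): [2.79, 2.79, 3.14, 3.14, 3.14, 3.14, 3.14].

INTERFACE

Orientations are given as a unit quaternion [w, x, y, z].
In Python, from workcell import ctrl gives the robot as it stands.
- The arm moves only by the tool move_tool, called after "Emit:" as name([rows], argument=value, ...), one row to a line, values as JSON. Schema: {"type":"object","properties":{"moves":{"type":"array","items":{"type":"array","items":{"type":"number"},"minItems":6,"maxItems":6},"minItems":1,"maxItems":20},"finger_gap":{"type":"number"},"only":{"type":"string"},"quiet":{"type":"boolean"},"lines":{"type":"string"}},"required":["moves"],"additionalProperties":false}. moves is a list of rows, 1 to 20 of them, each of 6 numbers: dx, dy, dz in fractions of the full range, 1 being 40 cm, then a rotation vector rx, ry, rz in parts of the range, where 1.0 means 45 degrees; each row shifts and turns the commanded pose from where the row before left it, along the tool's axes as they then stand; what a row does not reach is not made up. A row lasts 1/12 s, in which the tool goes at most 41.7 mm and 0.125 rad, less where a joint would pass 70% of its speed; a pose out of reach is approached as far as the arm can. finger_gap is the finger opening in mm, set as the call begins (left out keeps the last). The fingers move at their own pace and stop on an object; the grip force is fixed at half the most. Time passes only in rows, so rows that do not move let the fingers close. The tool returns the time, the measured TCP pose, the force, the opening and the grip force at its end. only (a regular expression) keeps the lines of the reply that match it, lines (a string "A,B") keeps lines A to B, and quiet returns only ok. No shift or turn number may pass 1 either way. Input that does not fit is refused with a message, and nothing moves.
- ctrl.observe(): the state, without advancing time (a new reading comes with each control period).
- ctrl.grab_frame(name): name is "side" or "top" or "wrist"; returns the picture (384x512x3 uint8, blue, green, red); there is no depth.
- ctrl.camera_info(name): a dict with "K" (3x3 intrinsics, pixels), "position" and "rotation" of the camera in the world. Camera axes: x right, y up, looking along -z (the intrinsics and any distortion apply to the point x, -y, -z); pixel columns grow to the right and rows downward; lengths in mm; the calibration is good to about 2 mm. A picture is of the moment at which its call begins: read the wrist's pose just before it. camera_info takes no time and is no camera call; for the wrist camera it gives the pose at the moment of the call.
- ctrl.sign_off(): hands the job in; it is judged then, once.
The state is a dict: "clock": time; "joints": joint angles; "dq": joint speeds; "joint_efforts": joint torques, N m; "tcp_pos": TCP position; "orientation": TCP orientation; "ft_force": force on the tool from outside, world axes, zero at the start; "torque": the same for the moment, N m; "finger_gap": finger opening in mm; "finger_force": force on a finger pad.
Only numpy, scipy, OpenCV 4.12 (cv2) and the standard library are available. Lean on these libraries where they do the work, as an engineer would, in place of code of your own. Each camera call takes 0.05 s, during which the arm holds its last target. There are 200 camera calls.

TASK

Bring the lens of the bench magnifier over the ball bearing for inspection: first, with the tube still fully in, lower the arm until it is level and swing it round until it points straight at the bearing. Then squeeze the red button on the grip behind the lens and, keeping it squeezed, pull the tube out past its first stop to the second stop at the end of its travel, so that the lens stands over the bearing. The tube is sprung and slips back if let go, so finish while still holding the grip with the tube fully out; leave the bearing and the things lying about undisturbed.

Things in the scene. Friction and masses are not known exactly. Their poses are not given: they have to be found in the camera images.
- stand: Fixed grey foot, strip 80 mm wide, 10 mm high; origin on the bench under the column (40 mm wide). Its x runs 355 mm along the strip (to the robot's right, yaw near -90 deg), with a black rubber specimen pad 80x120 mm centred at x = 300 mm, top at z = 14 mm. Swivel and tilt axes cross at the pivot, 165 mm above the origin. Only position and yaw vary
- swivel (a joint): Turn of the arm about the vertical axis through the pivot, rad: 0 along the stand's x, positive counter-clockwise from above, range -1.2..1.2. Stiff friction joint (0.4 N m), stays where left
- tilt (a joint): Tilt of the arm about a level axis through the pivot, across the arm, rad: 0 level, positive lens end up, range -0.35..0.75 (level is not an end stop). Stiff friction joint (0.8 N m), stays where left
- tube (a joint): Steel tube (17 mm) drawn out of the blue barrel (26 mm, collar 30 mm, ends 130 mm from the pivot), along the arm, m: 0 in, locked; 0.04 first stop, locks if the button is out there; 0.08 second stop, end of travel, no lock. A spring draws it in with 3 N (in) to 4.6 N (out); drag 25 N s/m. With the button out it cannot be pulled from 0 or from the first stop
- grip: Black grip block on the tube's end: 36 mm along the arm, 23 wide, 28 high; origin at its middle on the arm's axis, 160 mm from the pivot with the tube in. x points out along the arm to the lens, y to the left across the arm, z up off it. Pinched across y: red button on the -y side, ribs on the +y side; 31 mm over the button, 25 pressed. Free below for over 120 mm
- button (a joint): Red spring button, 26 mm along the arm x 18 mm high, on the -y side of the grip, centred on it; m pressed in across the arm: 0 out, 0.006 fully in (4.4 N); the tube is free from about 0.0045
- lens (a point): Centre of the round lens (67 mm over its black rim, 8 mm thick), 62 mm out from the grip's origin along its x and 5 mm below; axes as the grip's. With the tube at the second stop and level it is 302 mm from the pivot axis and 160 mm above the bench
- bearing: Steel ball bearing, 47 mm across, 14 mm thick, lying flat on the specimen pad, 300 to 304 mm along the stand's x and up to 30 mm to either side; origin at the centre of its underside
- oil_can: Red oil can with a thin spout, 64x73x176 mm, standing on the bench beyond the bearing; bystander, origin at the centre of its underside
- test_cup: White cup, 67 mm across, 58 mm high, bystander on the bench; origin at the centre of its underside
- screwdriver: Screwdriver with orange handle, 173 mm long, bystander lying on the bench; origin at the centre of its underside
There are look-alikes about, which are no part of the job. What is shaped like the bearing but brown, orange or pink is not meant.

How it is judged (in metres and radians):
On the way:
1. with the tube still in, the arm is level and points at the bearing (value of joint tilt between -0.1 and 0.1 rad and y of bearing in the frame of lens between -0.02 and 0.02 m and value of joint tube below 0.01 m), for 0.2 s.
At the end, for the whole second after the job is handed in: The fingers still hold the grip (contact force over 2 N) with the tube drawn out to the second stop (over 75 of 80 mm) and still, the arm level within 0.1 rad, and the lens centre over the bearing's centre within 20 mm, seen from above (value of joint tilt between -0.1 and 0.1 rad and value of joint tube above 0.075 m and velocity of joint tube between -0.02 and 0.02 m/s and horizontal distance between lens and bearing below 0.02 m and contact force between the fingers and grip above 2 N); the arm keeps its last pose, push and grip.
It fails at once if the bearing is moved (distance of bearing from where it was at the start of the episode above 0.01 m).
It fails at once if a bystander is disturbed (distance of any of oil_can, test_cup, screwdriver from where it was at the start of the episode above 0.02 m).
It also fails if it takes over 35 s, if anything falls off the work surface, if the arm or the gripper's body presses on something with over 40 N, if the wrist force passes 120 N, or if a joint passes its speed limit or range.

## Working session

There is one attempt and no reset: what is moved stays moved. The work goes in short steps, Python scripts to look and compute and a tool call to move; the robot and the scene stay as the last step left them, time stands still between calls to the robot, and variables do not carry over. Pictures are saved under pics/ and viewed, at most 10 in all, crops included, and the job is handed in when it is done.

```bash
mkdir -p pics; ls; python3 - <<'E'
from workcell import ctrl
import cv2,numpy as np
for n in("side","top"):
    f=ctrl.grab_frame(n);cv2.imwrite(f"pics/{n}0.png",f);i=ctrl.camera_info(n);print(n,{k:np.round(v,4).tolist() if not isinstance(v,str) else v for k,v in i.items()})
f=ctrl.grab_frame("wrist");cv2.imwrite("pics/wrist0.png",f)
print(ctrl.camera_info("wrist"));print(ctrl.observe())
a,b=cv2.imread("pics/side0.png"),cv2.imread("pics/top0.png")
E
```

```text
pics
side {'K': [[470.8892, 0.0, 252.4211], [0.0, 470.8892, 189.8229], [0.0, 0.0, 1.0]], 'position': [328.5918, -604.2088, 1175.116], 'rotation': [0.9529, 0.2628, -0.042, -0.1452]}
top {'K': [[407.5278, 0.0, 254.3335], [0.0, 407.5278, 193.054], [0.0, 0.0, 1.0]], 'position': [242.2765, -33.7837, 1368.1596], 'rotation': [0.7071, 0.0669, -0.0731, -0.7001]}
{'K': array([[334.16745957,   0.        , 256.55780953],
       [  0.        , 334.16745957, 183.21376388],
       [  0.        ,   0.        ,   1.        ]]), 'position': array([ 326.93144466, -566.88328709,  373.37930408]), 'rotation': array([ 0.82184512, -0.13368919,  0.0895428 , -0.54651613])}
{'clock': 0.15, 'joints': array([ 1.14651602,  0.61570184, -0.01262568,  1.42454135,  0.00809318,
        1.1033907 , -0.04036673]), 'dq': array([ 0.00019656, -0.00256572,  0.00015755, -0.00481858, -0.00047546,
       -0.00093622,  0.00040619]), 'joint_efforts': array([ 3.39059852e-04, -4.69657874e+01,  2.59631714e-01, -1.71249318e+01,
        1.00927474e-02,  7.08404143e-03, -2.53364476e-07]), 'tcp_pos': array([ 251.58520042, -598.70071594,  230.3976385 ]), 'orientation': array([-9.75474669e-04,  9.80275930e-01,  1.97631246e-01, -2.00024706e-04]), 'ft_force': array([ 0.35268407,  0.11893443, -0.33466581]), 'torque': array([0.00444927, 0.0141357 , 0.02804955]), 'finger_force': 0.0, 'finger_gap': 85.3705297225171}
```

View pics/side0.png

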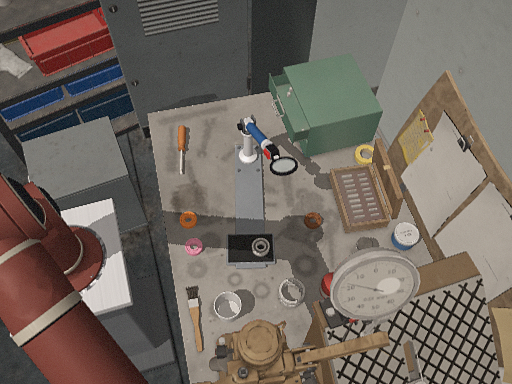

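View pics/top0.png

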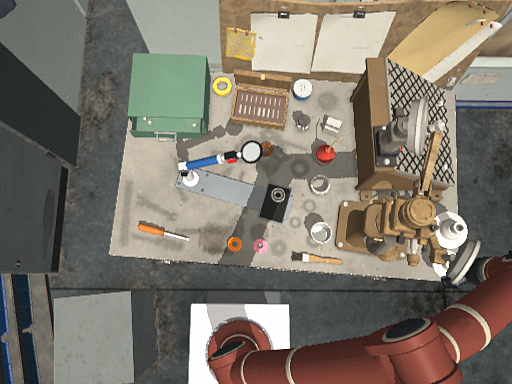

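The side view shows the column at (247,150), blue barrel (258,135), lens (284,165), pad (250,249) with the steel bearing (261,246). The top view shows the column at (190,178), lens (250,152), pad (276,202), bearing (278,196) and oil can (325,152). Possible look-alikes for the bearing are the brown ring (side 312,220), the orange one (188,219), the pink one (194,246) and the clear or white cups (291,292), (228,305). I choose the steel one on the pad.

```bash
cat > h.py <<'E'
from workcell import ctrl
import cv2,numpy as np
from scipy.spatial.transform import Rotation as R
def ray(n,uv,info=None):
    i=info or ctrl.camera_info(n);q=np.array(i['rotation']);r=R.from_quat(q[[1,2,3,0]])
    d=np.linalg.inv(i['K'])@[uv[0],uv[1],1];return np.array(i['position']),r.apply([d[0],-d[1],-d[2]])
def plane(n,uv,z,info=None):
    p,d=ray(n,uv,info);return p+d*(z-p[2])/d[2]
def tri(*obs):  # (name,uv) pairs
    A=np.zeros((3,3));b=np.zeros(3);L=[]
    for o in obs:
        p,d=ray(*o);d=d/np.linalg.norm(d);M=np.eye(3)-np.outer(d,d);A+=M;b+=M@p;L.append((p,M))
    x=np.linalg.solve(A,b);return x,[float(np.linalg.norm(M@(x-p))) for p,M in L]
E
python3 - <<'E'
from h import *
a=cv2.imread("pics/side0.png")[105:275,220:310];b=cv2.imread("pics/top0.png")[130:230,165:305]
a=cv2.resize(a,None,fx=3.5,fy=3.5,interpolation=cv2.INTER_CUBIC);b=cv2.resize(b,None,fx=3.4,fy=3.4,interpolation=cv2.INTER_CUBIC)
c=np.zeros((600,800,3),np.uint8);c[:a.shape[0],:a.shape[1]]=a;c[:b.shape[0],320:320+b.shape[1]]=b;cv2.imwrite("pics/crop1.png",c)
E
```

```text
(no output)
```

View pics/crop1.png

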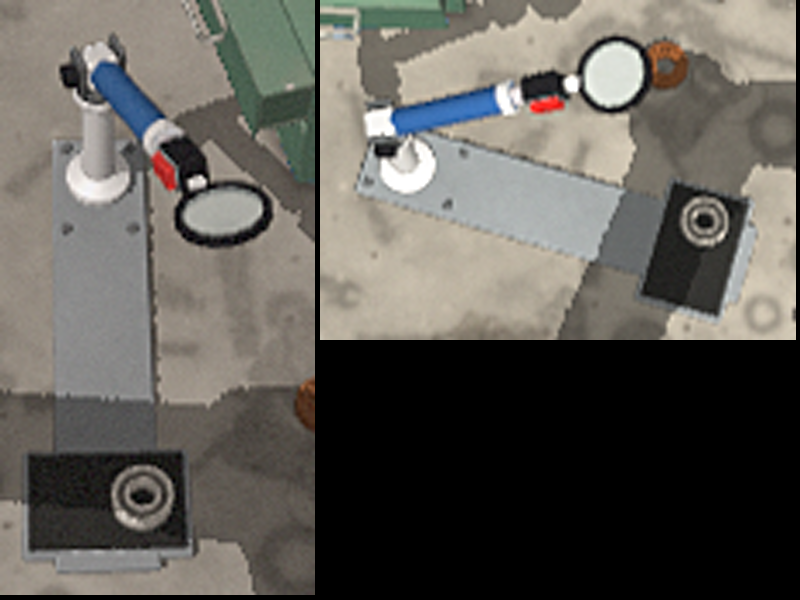

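The crop shows the steel bearing on the black pad (side 260.6,247.3; top 278.2,194.7). The brown ring near the lens lies off the pad. The red button faces the robot/right side.

```bash
cat > m.py <<'E'
from h import *
s=lambda u,v:("side",(u/3.5+220,v/3.5+105)); t=lambda u,v:("top",((u-320)/3.4+165,v/3.4+130))
for n,o in dict(bear=(s(142,498),t(705,220)),lens=(s(223,213),t(615,74)),pivot=(s(98,62),t(381,122)),red=(s(165,170),t(547,104)),
  blk=(s(185,158),t(543,86)),boltA=(s(67,229),t(447,204)),boltB=(s(133,228),t(464,153)),colbase=(s(98,182),t(407,168))).items():
    x,e=tri(*o);print(n,x.round(1),np.round(e,1))
pc=[plane(*t(*p),14) for p in((672,182),(750,200),(718,317),(641,294))];P=np.mean(pc,0);print("padtop",np.round(pc,1).tolist(),P.round(1))
pc=[plane(*s(*p),14) for p in((25,453),(186,451),(188,549),(28,550))];Q=np.mean(pc,0);print("padside",np.round(pc,1).tolist(),Q.round(1))
for q in (t(407,168),s(98,178)): print("col",plane(*q,12).round(1))
print("bear",plane(*t(705,220),28).round(1),plane(*s(142,498),28).round(1))
E
python3 m.py
```

```text
bear [ 506.6 -124.8   24.3] [0.9 0.9]
lens [588.4 -34.1 246.1] [0. 0.]
pivot [564.  174.  170.7] [0.5 0.5]
red [566.7  23.6 227.6] [0. 0.]
blk [582.2  27.2 230.5] [0.4 0.4]
boltA [522.8 131.9  14.2] [0.2 0.2]
boltB [575.9 116.7  13.5] [0.2 0.2]
colbase [562.  174.3   7.5] [1. 1.]
padtop [[548.0, -92.5, 14.0], [530.4, -170.5, 14.0], [412.5, -138.0, 14.0], [434.5, -62.1, 14.0]] [ 481.4 -115.8   14. ]
padside [[432.2, -57.6, 14.0], [552.2, -93.1, 14.0], [527.6, -170.6, 14.0], [412.5, -135.6, 14.0]] [ 481.1 -114.2   14. ]
col [559.9 173.5  12. ]
col [563.3 175.5  12. ]
bear [ 506.8 -124.5   28. ] [ 505.2 -126.5   28. ]
```

```bash
cat >> h.py <<'E'
def go(target,yaw_y=None,quiet=False):
    """tool-axis shift to a world point and yaw turn so tool y has world azimuth yaw_y"""
    o=ctrl.observe();q=o['orientation'];r=R.from_quat(q[[1,2,3,0]])
    print("t",round(o['clock'],2),"tcp",o['tcp_pos'].round(1),"axes",r.as_matrix().T.round(3).tolist(),"gap",round(o['finger_gap'],1),"F",o['ft_force'].round(1))
    print("shift tool",r.inv().apply(np.array(target)-o['tcp_pos']).round(1))
    if yaw_y is not None:
        y=r.as_matrix()[:,1];print("yaw_y now",np.degrees(np.arctan2(y[1],y[0])),"rz",-np.radians((yaw_y-np.degrees(np.arctan2(y[1],y[0]))+180)%360-180).round(3))
E
python3 - <<'E'
from h import *
for a,b in(((262,335),(415,212)),((375,290),(418,130)),((326,283),(325,152)),((326,135),(170,85))):
    x,e=tri(("side",a),("top",b));print(x.round(0),np.round(e,0))
go((577,27,400),7.1)
E
```

```text
[ 399. -429.  399.] [4. 4.]
[ 586. -428.  454.] [3. 3.]
[ 635. -279.   65.] [11. 11.]
[ 912.  275. -101.] [44. 44.]
t 0.15 tcp [ 251.6 -598.7  230.4] axes [[0.922, 0.387, -0.0], [0.387, -0.922, -0.002], [-0.001, 0.002, -1.0]] gap 85.4 F [ 0.4  0.1 -0.3]
shift tool [ 542.4 -451.1 -168.7]
yaw_y now -67.20303934404328 rz -1.297
```

The manual's scale: shifts go in shares of 40 cm and turns go in shares of 45 degrees. Converting my numbers, -28 mm / 400 = -0.07.

Emit:
move_tool([
  [0, 0, -0.07, 0, 0, 0],
  [0, 0, -0.07, 0, 0, 0],
  [0, 0, -0.07, 0, 0, 0],
  [0, 0, -0.07, 0, 0, 0],
  [0, 0, -0.07, 0, 0, 0],
  [0, 0, -0.07, 0, 0, 0],
  [0, 0, -0.07, 0, 0, 0],
  [0, 0, -0.07, 0, 0, 0],
  [0, 0, -0.07, 0, 0, 0],
  [0, 0, -0.07, 0, 0, 0],
  [0, 0, -0.07, 0, 0, 0],
  [0, 0, -0.07, 0, 0, 0],
], finger_gap=0)

```text
clock: 1.15
tcp_pos: [250.7, -596.2, 561.5]
orientation: [0.005, 0.98, 0.198, 0.002]
ft_force: [-10.8, 24.3, -2.2]
finger_gap: 0.3
finger_force: 0.0
```

```bash
python3 -c "
from h import *
go((500,27,400),7.1);print(ctrl.observe()['joints'].round(2))"
```

```text
t 1.15 tcp [ 250.7 -596.2  561.5] axes [[0.921, 0.389, 0.001], [0.389, -0.921, 0.011], [0.005, -0.009, -1.0]] gap 0.3 F [-10.8  24.3  -2.2]
shift tool [ 471.7 -479.   157.1]
yaw_y now -67.12201841464494 rz -1.295
[ 1.1   0.59  0.11  0.56 -0.07  1.98 -0.  ]
```

In the tool's units: 30 mm / 400 = 0.075, -26 mm / 400 = -0.065.

Emit:
move_tool([
  [0, 0, 0.075, 0, 0, 0],
  [0, 0, 0.0625, 0, 0, 0],
  [0.0375, -0.0375, 0, 0, 0, 0],
  [0.065, -0.065, 0, 0, 0, 0],
  [0.065, -0.065, 0, 0, 0, 0],
  [0.065, -0.065, 0, 0, 0, 0],
  [0.065, -0.065, 0, 0, 0, 0],
  [0.065, -0.065, 0, 0, 0, 0],
  [0.065, -0.065, 0, 0, 0, 0],
  [0.065, -0.065, 0, 0, 0, 0],
])

```text
clock: 1.98
tcp_pos: [355.8, -335.8, 504.0]
orientation: [0.004, 0.98, 0.198, 0.001]
ft_force: [1.0, -0.3, 0.4]
finger_gap: 0.1
finger_force: 0.0
```

```bash
python3 -c "
from h import *
go((577,27,400),7.1);print(ctrl.observe()['joints'].round(2))"
```

```text
t 1.98 tcp [ 355.8 -335.8  504. ] axes [[0.922, 0.387, -0.0], [0.387, -0.922, 0.008], [0.003, -0.007, -1.0]] gap 0.1 F [ 1.  -0.3  0.4]
shift tool [ 344.5 -249.6  102. ]
yaw_y now -67.20878592225611 rz -1.297
[ 0.69  0.21  0.03  1.32 -0.    1.61 -0.46]
```

In the tool's units: 29 mm / 400 = 0.0725, 28 mm / 400 = 0.07.

Emit:
move_tool([
  [0.0725, -0.0525, 0, 0, 0, 0],
  [0.0725, -0.0525, 0, 0, 0, 0],
  [0.0725, -0.0525, 0, 0, 0, 0],
  [0.0725, -0.0525, 0.0125, 0, 0, 0],
  [0.0725, -0.0525, 0.025, 0, 0, 0],
  [0.0725, -0.0525, 0.025, 0, 0, 0],
  [0.0725, -0.0525, 0.025, 0, 0, 0],
  [0.0725, -0.0525, 0.025, 0, 0, 0],
  [0.0725, -0.0525, 0.0375, 0, 0, 0],
  [0.07, -0.05, 0.0375, 0, 0, 0],
  [0.07, -0.05, 0.0375, 0, 0, 0],
  [0.0675, -0.05, 0.03, 0, 0, 0],
])

```text
clock: 2.98
tcp_pos: [576.8, 25.7, 398.6]
orientation: [0.004, 0.98, 0.198, -0.0]
ft_force: [1.2, -0.2, 0.3]
finger_gap: 0.1
finger_force: 0.0
```

Emit:
move_tool([
  [0, 0, 0, 0, 0, -0.1502],
  [0, 0, 0, 0, 0, -0.1502],
  [0, 0, 0, 0, 0, -0.1502],
  [0, 0, 0, 0, 0, -0.1502],
  [0, 0, 0, 0, 0, -0.1502],
  [0, 0, 0, 0, 0, -0.1502],
  [0, 0, 0, 0, 0, -0.1502],
  [0, 0, 0, 0, 0, -0.1502],
  [0, 0, 0, 0, 0, -0.1502],
  [0, 0, 0, 0, 0, -0.1502],
  [0, 0, 0, 0, 0, -0.149],
  [0, 0, 0, 0, 0, 0],
])

```text
clock: 3.98
tcp_pos: [576.4, 24.0, 399.7]
orientation: [0.003, 0.661, 0.75, -0.002]
ft_force: [-0.1, -0.4, -0.2]
finger_gap: -0.1
finger_force: 0.0
```

```bash
python3 -c "
from h import *
go((580,27,300),7.1);print(ctrl.observe()['joints'].round(2))
print(ctrl.camera_info('wrist'))
cv2.imwrite('pics/w1.png',ctrl.grab_frame('wrist'))"
```

```text
t 3.98 tcp [576.4  24.  399.7] axes [[-0.125, 0.992, -0.007], [0.992, 0.125, 0.001], [0.002, -0.007, -1.0]] gap -0.1 F [-0.1 -0.4 -0.2]
shift tool [ 3.3  3.8 99.7]
yaw_y now 7.207944931367907 rz 0.002
[ 0.21  0.42 -0.49  1.33  0.2   1.44 -0.14]
{'K': array([[334.16745957,   0.        , 256.55780953],
       [  0.        , 334.16745957, 183.21376388],
       [  0.        ,   0.        ,   1.        ]]), 'position': array([565.91885113, 106.4236953 , 542.06662688]), 'rotation': array([ 0.98440091, -0.16450504, -0.01075021,  0.06146026])}
```

View pics/w1.png

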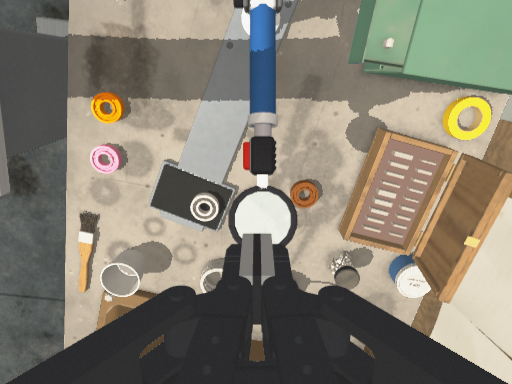

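The wrist picture shows the grip at (263,155), the red button at (247,155), the lens at (263,220), and the bearing on the pad at (205,207).

```bash
python3 -c "
from h import *
for z in (226,240): print('grip',z,plane('wrist',(263,155),z).round(1))
print('bear',plane('wrist',(205,207),28).round(1),'lens',plane('wrist',(263,220),245).round(1))
t=('top',((543-320)/3.4+165,86/3.4+130));s=('side',(185/3.5+220,158/3.5+105))
print(tri(('wrist',(263,155)),t,s))
go((580,27,260))"
```

```text
grip 226 [582.4  28.2 226. ]
grip 240 [581.7  31.6 240. ]
bear [ 507.8 -120.9   28. ] lens [589.7 -31.9 245. ]
(array([582.60161132,  28.12149176, 228.62026509]), [0.7229043278370302, 0.882395195260362, 0.6093932481730353])
t 4.03 tcp [576.4  24.  399.8] axes [[-0.121, 0.993, -0.007], [0.993, 0.121, 0.001], [0.002, -0.007, -1.0]] gap 0.1 F [ 0.2 -0.9 -0.2]
shift tool [  3.6   3.7 139.8]
```

In the tool's units: 30 mm / 400 = 0.075, 4.5 mm / 400 = 0.0113.

Emit:
move_tool([
  [0.005, 0.0113, 0.0375, 0, 0, 0],
  [0, 0, 0.075, 0, 0, 0],
  [0, 0, 0.075, 0, 0, 0],
  [0, 0, 0.075, 0, 0, 0],
  [0, 0, 0.0625, 0, 0, 0],
  [0, 0, 0.0375, 0, 0, 0],
  [0, 0, 0.02, 0, 0, 0],
  [0, 0, 0.015, 0, 0, 0],
  [0, 0, 0.015, 0, 0, 0],
  [0, 0, 0.015, 0, 0, 0],
  [0, 0, 0.015, 0, 0, 0],
  [-0.0025, 0, 0.015, 0, 0, 0],
  [-0.0025, 0, 0.015, 0, 0, 0],
  [-0.0025, 0, 0.015, 0, 0, 0],
  [-0.0025, 0, 0.015, 0, 0, 0],
  [-0.0025, 0, 0.015, 0, 0, 0],
  [-0.0025, 0, 0.015, 0, 0, 0],
  [0, 0, 0, 0, 0, 0],
])

```text
clock: 5.53
tcp_pos: [581.7, 19.1, 185.7]
orientation: [0.003, 0.662, 0.749, -0.002]
ft_force: [1.1, -0.9, 1.7]
finger_gap: 0.1
finger_force: 0.8
```

```bash
python3 -c "
from h import *
go((580,20,179))
for n in('side','top'):cv2.imwrite(f'pics/{n}1.png',ctrl.grab_frame(n))
a=cv2.imread('pics/side1.png')[90:275,210:330]
cv2.imwrite('pics/c2.png',cv2.resize(a,None,fx=3.2,fy=3.2,interpolation=2))"
```

```text
t 5.53 tcp [581.7  19.1 185.7] axes [[-0.123, 0.992, -0.007], [0.992, 0.123, 0.0], [0.001, -0.007, -1.0]] gap 0.1 F [ 1.1 -0.9  1.7]
shift tool [ 1.2 -1.6  6.7]
```

View pics/c2.png

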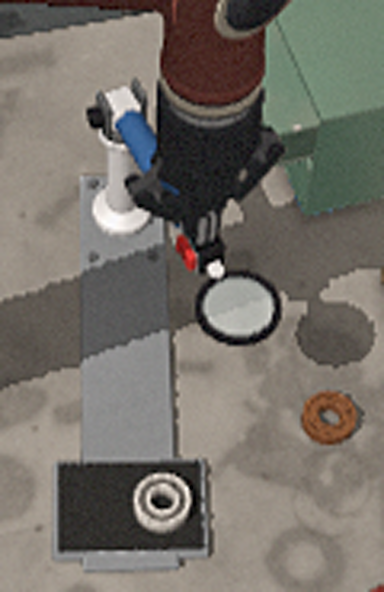

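The lens has dropped to side (284.4,186), with the tube still in. I'll push down a little more, back off, open the fingers and straddle the grip.

In the tool's units: -30 mm / 400 = -0.075, -20 mm / 400 = -0.05.

Emit:
move_tool([
  [0, 0, 0.0075, 0, 0, 0],
  [0, 0, 0.0075, 0, 0, 0],
  [0, 0, 0, 0, 0, 0],
  [0, 0, -0.05, 0, 0, 0],
  [0, 0, -0.075, 0, 0, 0],
  [0, 0, 0, 0, 0, 0],
])

```text
clock: 6.13
tcp_pos: [585.0, 21.1, 236.1]
orientation: [0.006, 0.662, 0.75, 0.002]
ft_force: [1.1, -0.2, 0.5]
finger_gap: -0.4
finger_force: 0.0
```

Emit:
move_tool([
  [0, 0, 0, 0, 0, 0],
  [0, 0, 0, 0, 0, 0],
  [0, 0, 0, 0, 0, 0],
  [0, 0, 0, 0, 0, 0],
  [0, 0, 0, 0, 0, 0],
  [0, 0, 0, 0, 0, 0],
], finger_gap=65)

```text
clock: 6.63
tcp_pos: [581.8, 19.6, 230.6]
orientation: [0.003, 0.662, 0.75, -0.002]
ft_force: [1.0, -1.1, 0.6]
finger_gap: 65.1
finger_force: 0.0
```

```bash
python3 -c "
from h import *
go((582,15,146))
w=ctrl.camera_info('wrist');ims={n:ctrl.grab_frame(n) for n in('side','top','wrist')}
c=cv2.resize(ims['side'][130:230,230:330],None,fx=3,fy=3,interpolation=2);t=cv2.resize(ims['top'][110:210,165:265],None,fx=3,fy=3,interpolation=2);
v=cv2.resize(ims['wrist'],(400,300));o=np.zeros((600,800,3),np.uint8);o[:300,:300]=c;o[:300,300:600]=t;o[300:,:400]=v;cv2.imwrite('pics/c3.png',o)
print(w['position'],w['rotation'])"
```

```text
t 6.63 tcp [581.8  19.6 230.6] axes [[-0.124, 0.992, -0.007], [0.992, 0.124, 0.001], [0.002, -0.007, -1.0]] gap 65.1 F [ 1.  -1.1  0.6]
shift tool [-4.  -0.4 84.6]
[571.44967018 102.05408866 372.94323647] [ 0.98444862 -0.16453579 -0.01053404  0.06064595]
```

View pics/c3.png

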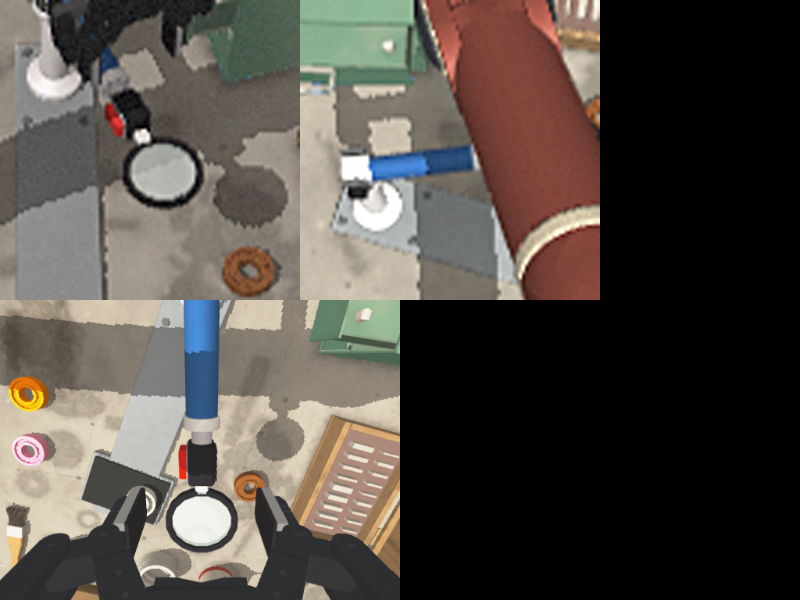

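The lens is at side (284.3,187.3) and wrist (258.6,279), with the grip at wrist (258.6,210).

```bash
python3 -c "
from h import *
print('lens',tri(('side',(284.3,187.3)),('wrist',(258.6,279))))
print('grip top',plane('wrist',(258.6,210),179),'grip',tri(('side',(230+132/3,130+112/3)),('wrist',(258.6,210))))"
```

```text
lens (array([591.68546398, -44.28881921, 162.27898716]), [0.1294241175900799, 0.12942411759031625])
grip top [583.58062789  18.14628652 179.        ] grip (array([584.08095785,  14.83744183, 171.3540376 ]), [0.027913001724018102, 0.027913001723904037])
```

In the tool's units: 20 mm / 400 = 0.05, 18 mm / 400 = 0.045.

Emit:
move_tool([
  [-0.01, -0.0038, 0.0375, 0, 0, 0],
  [0, 0, 0.05, 0, 0, 0],
  [0, 0, 0.05, 0, 0, 0],
  [0, 0, 0.045, 0, 0, 0],
  [0, 0, 0.0275, 0, 0, 0],
  [0, 0, 0, 0, 0, 0],
])

```text
clock: 7.28
tcp_pos: [579.7, 14.5, 144.8]
orientation: [0.002, 0.662, 0.75, -0.004]
ft_force: [0.2, -1.1, -0.2]
finger_gap: 65.1
finger_force: 0.0
```

Emit:
move_tool([
  [0, 0, 0, 0, 0, 0],
  [0, 0, 0, 0, 0, 0],
  [0, 0, 0, 0, 0, 0],
  [0, 0, 0, 0, 0, 0],
], finger_gap=41)

```text
clock: 7.62
tcp_pos: [582.1, 15.0, 148.4]
orientation: [0.004, 0.662, 0.75, -0.001]
ft_force: [-0.1, -1.3, 0.9]
finger_gap: 41.3
finger_force: 0.0
```

```bash
python3 -c "
from h import *
go((580.5,15.5,146),7.75)"
```

```text
t 7.62 tcp [582.1  15.  148.4] axes [[-0.124, 0.992, -0.008], [0.992, 0.124, 0.004], [0.005, -0.007, -1.0]] gap 41.3 F [-0.1 -1.3  0.9]
shift tool [ 0.7 -1.5  2.4]
yaw_y now 7.104289618047217 rz -0.011
```

In the tool's units: -4.2 mm / 400 = -0.0105, -4 mm / 400 = -0.01, 0.022 rad / 0.7854 = 0.028.

Emit:
move_tool([
  [0, -0.005, 0, 0, 0, 0.028],
  [0, -0.01, 0, 0, 0, 0.028],
  [0, -0.01, 0, 0, 0, 0.028],
  [0, -0.01, 0, 0, 0, 0.028],
  [0, -0.0105, 0, 0, 0, 0.028],
  [0, -0.0105, 0, 0, 0, 0.028],
  [0, -0.0105, 0, 0, 0, 0.028],
  [0, -0.0105, 0, 0, 0, 0.028],
  [0, -0.0105, 0, 0, 0, 0.028],
  [0, -0.0105, 0, 0, 0, 0.028],
  [0, -0.0105, 0, 0, 0, 0.028],
  [0, -0.0105, 0, 0, 0, 0.028],
  [0, -0.0105, 0, 0, 0, 0.028],
  [0, -0.0105, 0, 0, 0, 0.028],
  [0, 0, 0, 0, 0, 0],
  [0, 0, 0, 0, 0, 0],
])

```text
clock: 8.95
tcp_pos: [524.1, 15.8, 146.7]
orientation: [0.003, 0.769, 0.639, -0.003]
ft_force: [0.3, 0.4, 0.2]
finger_gap: 40.9
finger_force: 0.1
```

```bash
python3 -c "
from h import *
go((524.7,18.2,146),-10.55)
w=ctrl.camera_info('wrist');ims={n:ctrl.grab_frame(n) for n in('side','wrist')}
c=cv2.resize(ims['side'][140:270,220:320],None,fx=4,fy=4,interpolation=2);v=ims['wrist'][:,56:456]
o=np.zeros((520,800,3),np.uint8);o[:520,:400]=c;o[:384,400:]=v;cv2.imwrite('pics/c4.png',o)"
```

```text
t 8.95 tcp [524.1  15.8 146.7] axes [[0.183, 0.983, -0.008], [0.983, -0.183, 0.002], [0.0, -0.008, -1.0]] gap 40.9 F [0.3 0.4 0.2]
shift tool [2.4 0.1 0.7]
yaw_y now -10.55780806029288 rz -0.0
```

View pics/c4.png

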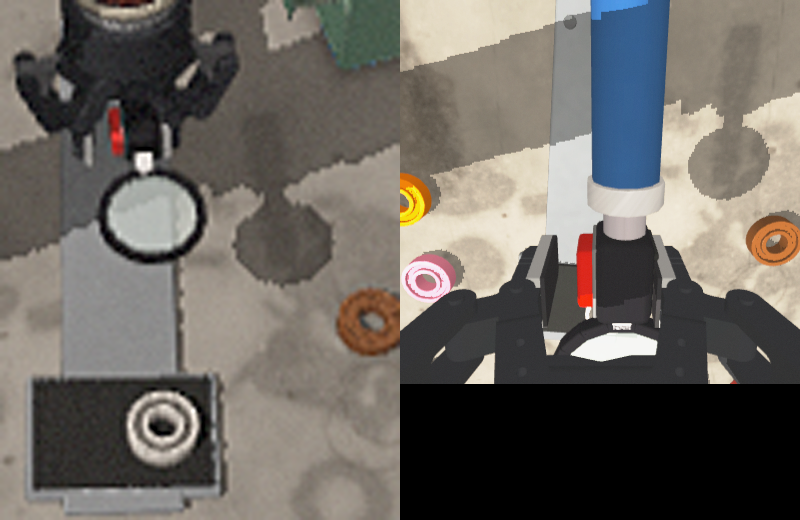

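The lens is at side (258.3,193.8) and the bearing at side (260.8,246.8). The fingers straddle the grip and the tube is in.

```bash
python3 -c "
from h import *
p=np.array([562,174.]);L=plane('side',(258.25,193.75),160);B=plane('side',(260.75,246.75),28)
for n,q in(('lens',L),('bear',B),('bear2',np.array([506.5,-124,0]))):
  d=q[:2]-p;print(n,q.round(1),np.hypot(*d).round(1),np.degrees(np.arctan2(d[1],d[0])).round(2))
"
```

```text
lens [524.  -41.5 160. ] 218.8 -100.01
bear [ 506.1 -125.2   28. ] 304.4 -100.58
bear2 [ 506.5 -124.     0. ] 303.1 -100.55
```

In the tool's units: 4 mm / 400 = 0.01, 2 mm / 400 = 0.005.

Emit:
move_tool([
  [0.005, 0.01, 0, 0, 0, 0],
  [0, 0.01, 0.0013, 0, 0, 0],
  [0, 0, 0, 0, 0, 0],
])

```text
clock: 9.3
tcp_pos: [534.7, 16.5, 146.4]
orientation: [0.004, 0.769, 0.639, -0.001]
ft_force: [1.0, -0.7, 0.7]
finger_gap: 41.2
finger_force: 0.0
```

Emit:
move_tool([
  [0, 0, 0, 0, 0, 0],
  [0, 0, 0, 0, 0, 0],
  [0, 0, 0, 0, 0, 0],
  [0, 0, 0, 0, 0, 0],
  [0, 0, 0, 0, 0, 0],
  [0, 0, 0, 0, 0, 0],
  [0, 0, 0, 0, 0, 0],
], finger_gap=15)

```text
clock: 9.88
tcp_pos: [533.7, 16.6, 146.6]
orientation: [0.004, 0.769, 0.639, -0.001]
ft_force: [0.3, -1.2, 2.1]
finger_gap: 22.9
finger_force: 63.3
```

```bash
python3 -c "
from h import *
go((517.9,-61.9,146),-10.55)"
```

```text
t 9.88 tcp [533.7  16.6 146.6] axes [[0.183, 0.983, -0.007], [0.983, -0.183, 0.004], [0.003, -0.008, -1.0]] gap 22.9 F [ 0.3 -1.2  2.1]
shift tool [-80.   -1.1   1.2]
yaw_y now -10.550777651140313 rz -0.0
```

In the tool's units: -5 mm / 400 = -0.0125, -4 mm / 400 = -0.01.

Emit:
move_tool([
  [-0.005, 0, 0, 0, 0, 0],
  [-0.0125, 0, 0, 0, 0, 0],
  [-0.0125, 0, 0, 0, 0, 0],
  [-0.0125, 0, 0, 0, 0, 0],
  [-0.0125, 0, 0, 0, 0, 0],
  [-0.0125, 0, 0, 0, 0, 0],
  [-0.0125, 0, 0, 0, 0, 0],
  [-0.0125, 0, 0, 0, 0, 0],
  [-0.0125, 0, 0, 0, 0, 0],
  [-0.0125, 0, 0, 0, 0, 0],
  [-0.0125, 0, 0, 0, 0, 0],
  [-0.0125, 0, 0, 0, 0, 0],
  [-0.0125, 0, 0, 0, 0, 0],
  [-0.0125, 0, 0, 0, 0, 0],
  [-0.0125, 0, 0, 0, 0, 0],
  [-0.01, 0, 0, 0, 0, 0],
  [-0.0075, 0, 0, 0, 0, 0],
  [0, 0, 0, 0, 0, 0],
  [0, 0, 0, 0, 0, 0],
])

```text
clock: 11.47
tcp_pos: [519.7, -59.1, 147.2]
orientation: [0.003, 0.769, 0.64, -0.0]
ft_force: [0.2, 4.2, 0.5]
finger_gap: 22.3
finger_force: 63.1
```

```bash
python3 -c "
from h import *
go((517.9,-61.9,146),-10.55)"
```

```text
t 11.47 tcp [519.7 -59.1 147.2] axes [[0.182, 0.983, -0.004], [0.983, -0.182, 0.005], [0.004, -0.005, -1.0]] gap 22.3 F [0.2 4.2 0.5]
shift tool [-3.  -1.2  1.2]
yaw_y now -10.463298099670626 rz 0.002
```

In the tool's units: -1.5 mm / 400 = -0.0038.

Emit:
move_tool([
  [-0.0038, 0, 0, 0, 0, 0],
  [-0.0038, 0, 0, 0, 0, 0],
  [-0.0038, 0, 0, 0, 0, 0],
  [0, 0, 0, 0, 0, 0],
  [0, 0, 0, 0, 0, 0],
])

```text
clock: 11.88
tcp_pos: [519.1, -62.2, 147.3]
orientation: [0.003, 0.768, 0.64, 0.001]
ft_force: [1.7, 6.8, -0.0]
finger_gap: 22.6
finger_force: 63.2
```

```bash
python3 -c "
from h import *
go((517.9,-61.9,146),-10.55)"
```

```text
t 11.88 tcp [519.1 -62.2 147.3] axes [[0.181, 0.984, -0.002], [0.984, -0.181, 0.005], [0.005, -0.003, -1.0]] gap 22.6 F [ 1.7  6.8 -0. ]
shift tool [ 0.1 -1.3  1.3]
yaw_y now -10.409900218571742 rz 0.002
```

In the tool's units: -1.5 mm / 400 = -0.0038, -0.5 mm / 400 = -0.0013.

Emit:
move_tool([
  [-0.0038, -0.0013, 0, 0, 0, 0],
  [-0.0038, -0.0013, 0, 0, 0, 0],
  [0, 0, 0, 0, 0, 0],
  [0, 0, 0, 0, 0, 0],
])

```text
clock: 12.22
tcp_pos: [519.0, -62.2, 147.5]
orientation: [0.002, 0.768, 0.641, 0.003]
ft_force: [4.4, 11.7, -1.6]
finger_gap: 22.6
finger_force: 63.6
```

```bash
python3 -c "
from h import *
go((517.9,-61.9,146),-10.55)
c=ctrl.grab_frame('side')[140:270,220:320];d=ctrl.grab_frame('wrist')[:,56:456]
o=np.zeros((520,800,3),np.uint8);o[:,:400]=cv2.resize(c,None,fx=4,fy=4,interpolation=2);o[:384,400:]=d;cv2.imwrite('pics/c5.png',o)"
```

```text
t 12.22 tcp [519.  -62.2 147.5] axes [[0.179, 0.984, 0.002], [0.984, -0.179, 0.007], [0.008, 0.0, -1.0]] gap 22.6 F [ 4.4 11.7 -1.6]
shift tool [ 0.1 -1.2  1.5]
yaw_y now -10.298593454968623 rz 0.004
```

View pics/c5.png

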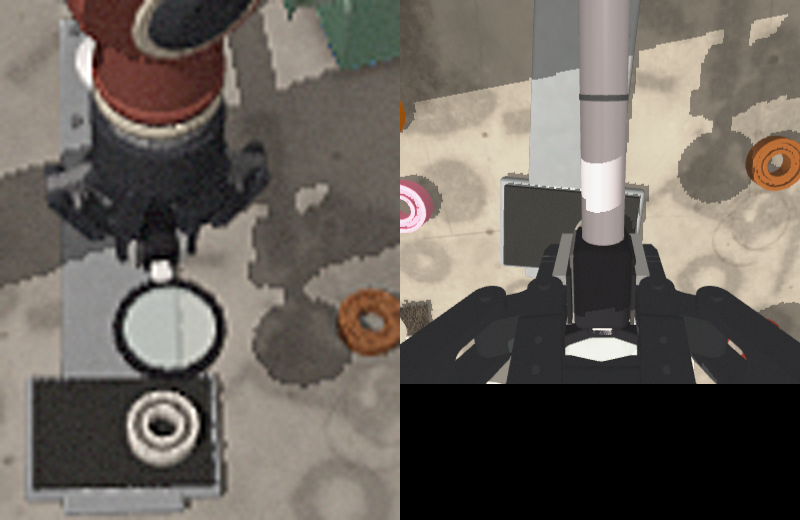

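The picture shows the tube drawn out with its ring mark in view, and the lens at side (262.5,221.8). The tube no longer moves while the force climbs, so it is at the stop.

```bash
python3 -c "
from h import *
print(tri(('side',(262.5,221.75)))[0] if 0 else plane('side',(262.5,221.75),160).round(1), plane('side',(260.75,246.75),28).round(1))
o=ctrl.observe();print(o['clock'],o['finger_force'],o['ft_force'],o['dq'].round(3))"
```

```text
[ 509.9 -119.2  160. ] [ 506.1 -125.2   28. ]
12.3167 63.57352137565613 [ 3.78098737 12.35125148 -0.6539501 ] [-0.     0.003  0.002 -0.001  0.001 -0.    -0.001]
```

```bash
python3 -c "
from workcell import ctrl
print(ctrl.sign_off())"
```

```text
the job is handed in; nothing more can be done
None
```

The job is handed in at about 12 s: I levelled the arm and pointed it at the bearing with the tube in, then squeezed the button and pulled the tube about 80 mm to the second stop, still gripped at about 63 N, with the lens measured about 7 mm from the bearing's centre (the hand-in returned no verdict).

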